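# Slide an end-block blank along the fence into the planing jig's corner pocket

## Task

On the planing jig, gently push the loose wooden end-block blank (the oblong one in the open lane) flat against the long fence, then slide it along the fence all the way into the corner pocket until it sits against the end stop. Only push it with the fingertips: never pick it up or tip it, and leave the other things on the bench where they are. Finish clear of everything.

Things in the scene. Friction and masses are not known exactly. Their poses are not given: they have to be found in the camera images.
- jig: Planing jig fixed to the bench: plywood board 200 (x) x 300 (y) x 18 mm carrying dark wooden bars 18 mm high (tops 36 mm above the bench): fence, end stop and lip. Origin: centre of the board's underside, on the bench; z up. Its place and yaw vary; the fence is on the far side from the robot, the pocket at its left (+y) end. The board in front of the fence is the open lane
- fence (a point): Middle of the fence's inner face at its foot (jig frame x +80, y 0, z 18 mm). The fence bar is 20 mm thick and runs along the jig's y over the board's full length, y -150 to +150. Axes as the jig's
- stop (a point): Foot of the end stop's face where it meets the fence, the inner corner of the pocket (jig frame x +80, y +110, z 18 mm). The face looks to -y and spans x +24 to +80. Axes as the jig's
- pocket (a point): Where the blank's origin comes when fully home, midway across the pocket (jig frame x +60, y +84, z 18 mm; x is +62 when it touches the fence). The pocket, 40 mm wide and 35 deep, lies between the fence and a lip parallel to it (x +24 to +40, y +75 to +110) and is open to -y and upward
- block: End-block blank: plain pale wooden block 36 (x) x 52 (y, its long side) x 28 mm high, about 40 g, loose on the jig board in the open lane, turned up to 35 degrees from the fence. It slides easily. Origin: centre of its underside. Home, its long side lies along the fence and 17 mm of it still stand out of the pocket
- corner_block: Bystander: pale block 30 x 30 x 32 mm high standing on the jig board near its near left corner. Origin: centre of underside
- offcut: Bystander: pale wooden bar 90 (x) x 30 (y) x 25 mm lying on the bench just beyond the jig's -y end. Origin: centre of underside
- screwdriver: Bystander: screwdriver 180 mm long along its x, about 30 mm thick, lying on the bench before the jig's near (-x) edge
- glue: Bystander: white glue bottle with red cap, diameter 60, 150 mm high. Origin: centre of underside
- mug: Bystander: blue mug, diameter 76, 90 mm high, handle at its +y. Origin: centre of underside
- varnish: Bystander: amber jar with black cap, diameter 60, 90 mm high. Origin: centre of underside
Mind the look-alikes: they are no part of the job. What is shaped like the block but grey is not meant.

How it is judged:
On the way:
1. the blank lies flat against the fence, still outside the pocket (x of block in the frame of jig above 0.057 m and angle between the x axis of block and the x axis of jig, either way round below 0.12 rad and y of block in the frame of jig below 0.046 m), for 0.1 s.
At the end, for the whole second after the job is handed in: The blank lies flat in the corner pocket, at rest: its end within 3 mm of the end stop, its long side within 5 mm of the fence and within 0.12 rad of parallel to it; no bystander moved by 20 mm or more (y of block in the frame of jig above 0.081 m and x of block in the frame of jig above 0.057 m and z of block in the frame of jig below 0.021 m and angle between the x axis of block and the x axis of jig, either way round below 0.12 rad and angle between block's own z axis and vertical below 0.08 rad and linear speed of block below 0.02 m/s and distance of each of corner_block, offcut, screwdriver, glue, mug, varnish from where it was at the start of the episode below 0.02 m); the robot touches nothing.
It fails at once if the blank is lifted 10 mm or more off the jig board, or onto the bars (z of block in the frame of jig above 0.028 m).
It fails at once if the blank is tipped by more than 0.35 rad (angle between block's own z axis and vertical above 0.35 rad).
It fails at once if the blank is pushed or squeezed hard: more than 50 N from the fingers (contact force between the fingers and block above 50 N).
It fails at once if a bystander is moved by 20 mm or more (distance of any of corner_block, offcut, screwdriver, glue, mug, varnish from where it was at the start of the episode above 0.02 m).
It also fails if it takes over 64 s, if anything falls off the work surface, if the arm or the gripper's body presses on something with over 40 N, if the wrist force passes 120 N, or if a joint passes its speed limit or range.

## Robot

A 7-joint arm with a two-finger parallel gripper is mounted at the origin on the work surface. World frame = base frame: x ahead of the robot, y to its left, z up, the work surface at z = 0. Lengths are in m, angles in rad, forces in N, time in s.
With the tool pointing down it reaches from about 0.425 to 0.875 m from the base axis. Payload 4.7 kg.
Tool frame: the origin (TCP) lies midway between the tips of the shut fingers; the grasp point (between the pads) lies 19 mm behind it; z points along the fingers, y is the line along which they close (so a half turn about z gives the same grasp; the last joint's range is limited). The gripper opens to 87 mm and grips with 3 to 60 N. Pads are 19 mm wide; open, the fingers measure 117 mm over their backs; the gripper's body (75 mm by 190 mm) begins 51 mm behind the grasp point.
Start: joints at [1.207, 0.321, -0.07, 1.45, 0.023, 1.371, -0.057], TCP at [0.24, -0.604, 0.198] pointing down, gripper open.
Joint ranges: [-2.86, 2.86], [-0.3, 2.09], [-1.38, 1.24], [0.06, 2.45], [-1.56, 4.7], [0.09, 2.05], [-2.69, 2.69]. Speed limits (rad/s): [2.57, 2.57, 3.14, 3.14, 3.14, 3.14, 3.14].

## Interface

Orientations are given as a rotation vector (axis times angle).
In Python, from bench import monitor, cams, workorder gives the robot as it stands.
- The arm moves only by the tool move_arm, never from a script. Its arguments are lists of equal length, an entry for each row: "slide": the shift along the tool's x, y, z in cm, a list of three; "roll": the turn about the tool's z in rad. In form: {"slide": [[dx, dy, dz], ...], "roll": [roll, ...]}. A call has 1 to 20 rows; each row is the pose to reach, as a shift and turn from the pose commanded when the call began, along the tool's axes at that moment; what a row does not reach only later rows make up. A row lasts 1/10 s, in which the tool goes at most 50 mm and 8.59 degrees, less where a joint would pass 70% of its speed; a pose out of reach is approached as far as the arm can. A call with a gripper value outside its range is refused whole. "gripper" is the finger opening in cm, from 0 to 8.7, set as the call begins (left out, the last holds). The fingers move at their own pace and stop on an object; "squeeze" is the grip in N (left out, the last holds). Time passes only in rows, so rows that repeat a pose let the fingers close. It gives the time, the measured TCP pose, the force, the opening and the grip force at its end, in the units of the state.
- monitor.get_state(): the state, without advancing time (a new reading comes with each control period).
- cams.get_image(name): name is "scene" or "top"; returns the picture (384x512x3 uint8, red, green, blue); there is no depth.
- cams.get_calibration(name): a dict with "mtx" (3x3 intrinsics, pixels), "dist_coeffs" ([k1, k2, p1, p2, k3] as OpenCV has them; the pictures are not rectified), "R" (3x3) and "t" (3): a world point X has camera coordinates R X + t. Camera axes: x right, y down, z forward; pixel columns grow to the right and rows downward; lengths in m; the calibration is good to about 2 mm. A picture is of the moment at which its call begins. get_calibration takes no time and is no camera call.
- workorder.close_job(): hands the job in; it is judged then, once.
The state is a dict: "time": time; "joint_positions": joint angles; "qd": joint speeds; "joint_torque": joint torques, N m; "position": TCP position; "tool_rot": TCP orientation; "ft_force": force on the tool from outside, world axes, zero at the start; "torque": the same for the moment, N m; "grip_width": opening from 0.0 (shut) to 1.0 (fully open); "grip_force": force on a finger pad.
Only numpy, scipy, OpenCV 4.12 (cv2) and the standard library are available. Lean on these libraries where they do the work, as an engineer would, in place of code of your own. Each camera call takes 0.05 s, during which the arm holds its last target. There are 200 camera calls.

## Working session

There is one attempt and no reset: what is moved stays moved. The work goes in short steps, Python scripts to look and compute and a tool call to move; the robot and the scene stay as the last step left them, time stands still between calls to the robot, and variables do not carry over. Pictures are saved under pics/ and viewed, at most 10 in all, crops included, and the job is handed in when it is done.

Besides the shell and the picture viewer there is one more tool, called after "Request:" as a command line: name --pt "numbers of a row" for each row, then --argument value for the rest. move_arm: Moves the arm, as the interface text tells. Its arguments: {"type":"object","properties":{"slide":{"type":"array","items":{"type":"array","items":{"type":"number"}}},"roll":{"type":"array","items":{"type":"number"}},"gripper":{"type":"number"},"squeeze":{"type":"number"}},"required":["slide","roll"]}

```bash
mkdir -p pics; cat > h.py <<'E'
import numpy as np, cv2
from bench import monitor, cams, workorder
def ray(name,uv,z):
    c=cams.get_calibration(name);R=np.array(c["R"]);t=np.array(c["t"]).ravel()
    p=cv2.undistortPoints(np.array(uv,float).reshape(-1,1,2),np.array(c["mtx"]),np.array(c["dist_coeffs"])).reshape(-1,2)
    d=np.c_[p,np.ones(len(p))]@R; o=-R.T@t
    return o+d*((z-o[2])/d[:,2])[:,None]
def proj(name,X):
    c=cams.get_calibration(name)
    return cv2.projectPoints(np.array(X,float).reshape(-1,1,3),cv2.Rodrigues(np.array(c["R"]))[0],np.array(c["t"],float),np.array(c["mtx"]),np.array(c["dist_coeffs"]))[0].reshape(-1,2)
E
python3 - <<'E'
from h import *
for n in("top","scene"):
    im=cams.get_image(n)[:,:,::-1]; cv2.imwrite(f"pics/{n}0_raw.png",im)
    cv2.imwrite(f"pics/{n}0.png",cv2.resize(im,(768,576),interpolation=cv2.INTER_CUBIC))
    c=cams.get_calibration(n);print(n,-np.array(c["R"]).T@np.array(c["t"]).ravel())
print(monitor.get_state())
E
```

```text
top [ 0.48346202 -0.02863488  1.19286921]
scene [1.30618874 0.57019207 0.88420848]
{'time': 0.1, 'joint_positions': array([ 1.20711243,  0.32179197, -0.07006818,  1.45154584,  0.02261858,
        1.37078981, -0.05691272]), 'qd': array([-0.00090498,  0.00028557, -0.00069012, -0.00226587, -0.00014657,
        0.00072229, -0.00171795]), 'joint_torque': array([-1.38617170e-04, -4.92571485e+01, -4.05714791e-01, -3.13399708e+01,
       -6.42059580e-02,  3.94327752e-02,  5.42492148e-05]), 'position': array([ 0.23949993, -0.6036943 ,  0.1966464 ]), 'tool_rot': array([-3.08404995e+00, -5.89585846e-01,  6.91974338e-04]), 'ft_force': array([-1.29898137,  0.10870949,  0.15762533]), 'torque': array([-0.02109644,  0.01997571, -0.02789238]), 'grip_force': 0.0, 'grip_width': 1.0019431479829708}
```

View pics/top0.png

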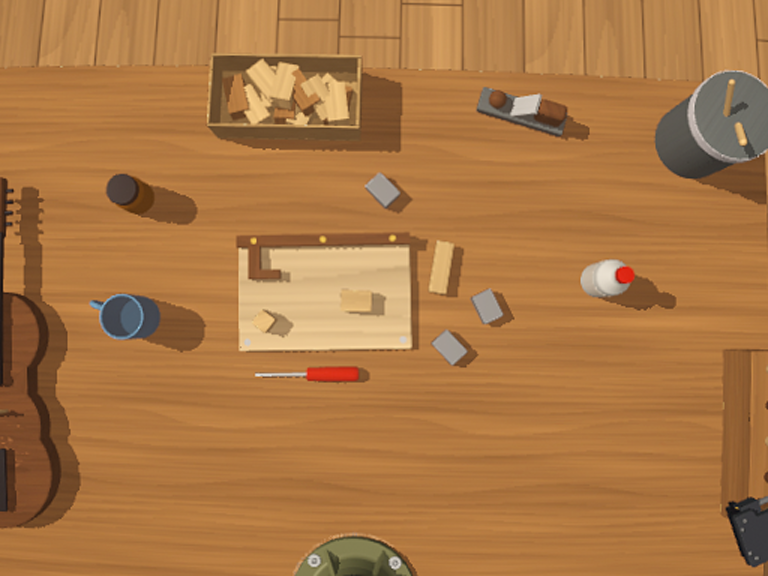

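View pics/scene0.png

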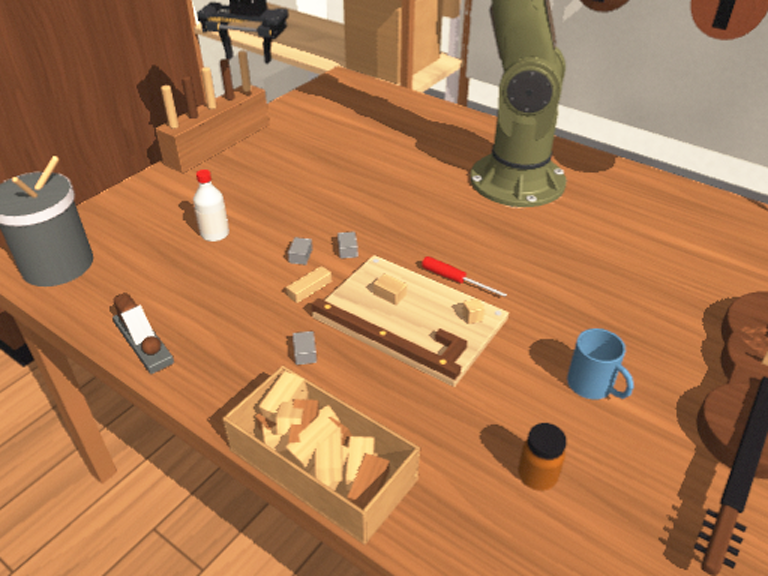

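The top view (768 px scale) shows three pale pieces. The oblong block is at (357,301) on the jig board in the open lane. The small square one at (264,321) is `corner_block`, and the long bar at (442,267) on the bench is `offcut`. The grey blocks at (382,190), (488,306) and (450,347) are decoys. The one meant is (357,301): pale, oblong and lying in the lane. The scene view agrees, with the block at (390,288). I'll confirm with an enlarged crop.

```bash
python3 - <<'E'
from h import *
im=cv2.imread("pics/top0_raw.png")
cr=im[148:248,150:310]; cv2.imwrite("pics/crop0.png",cv2.resize(cr,None,fx=5,fy=5,interpolation=cv2.INTER_CUBIC))
hsv=cv2.cvtColor(im,cv2.COLOR_BGR2HSV)
for y in (201,):
    for x in range(218,262,2): print(x,hsv[y,x],end=' ')
print()
for y in range(154,240,2): print(y,hsv[y,236],end=' ')
E
```

```text
218 [ 18  98 222] 220 [ 18  98 222] 222 [ 18  99 222] 224 [ 18  99 222] 226 [ 17  98 224] 228 [ 18 121 219] 230 [ 18 118 218] 232 [ 18 120 218] 234 [ 18 119 216] 236 [ 18 121 217] 238 [ 18 119 221] 240 [ 18 121 219] 242 [ 18 121 219] 244 [ 18 121 217] 246 [ 18 121 220] 248 [ 17 113 151] 250 [ 17 112 161] 252 [ 17 112 161] 254 [ 16 112 160] 256 [ 17 106 200] 258 [ 18  99 222] 260 [ 18  98 221] 
154 [ 15 161 189] 156 [ 12 162 142] 158 [ 12 158 137] 160 [ 13 161 136] 162 [ 12 161 128] 164 [ 17 112 152] 166 [ 18  97 227] 168 [ 18  98 227] 170 [ 18  99 224] 172 [ 18  97 227] 174 [ 18  96 231] 176 [ 18  96 230] 178 [ 18  99 222] 180 [ 18  99 217] 182 [ 18  99 216] 184 [ 17 100 211] 186 [ 18 101 213] 188 [ 18  98 216] 190 [ 18  99 220] 192 [ 18  96 225] 194 [ 19 113 223] 196 [ 18 121 215] 198 [ 18 122 214] 200 [ 18 119 216] 202 [ 18 120 219] 204 [ 18 120 224] 206 [ 18 118 234] 208 [ 16 115 144] 210 [ 18  98 221] 212 [ 18  99 220] 214 [ 18  96 228] 216 [ 18  96 228] 218 [ 18  95 234] 220 [ 18  96 230] 222 [ 18  99 221] 224 [ 18  98 226] 226 [ 18  94 233] 228 [ 18  95 234] 230 [ 18  95 240] 232 [ 18 107 203] 234 [ 15 161 169] 236 [ 15 158 181] 238 [ 15 160 174]
```

View pics/crop0.png

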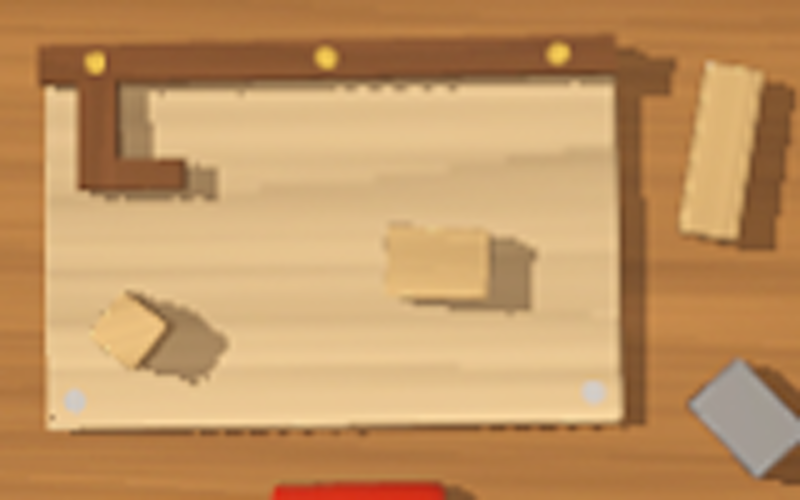

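The crop confirms it. The oblong pale block has its corners near crop (387,226), (491,233), (488,299) and (385,292). It sits in the open lane, turned slightly from the fence.

```bash
cat >> h.py <<'E'
def jigfit(corners, zs, jigpts):
    w=np.vstack([ray("top",[c],z)[0,:2] for c,z in zip(corners,zs)]); j=np.array(jigpts,float)
    a=w-w.mean(0); b=j-j.mean(0); th=np.arctan2((b[:,0]*a[:,1]-b[:,1]*a[:,0]).sum(),(a*b).sum())
    R=np.array([[np.cos(th),-np.sin(th)],[np.sin(th),np.cos(th)]]); o=w.mean(0)-R@j.mean(0)
    return th,R,o,w-(j@R.T+o)
def block(im):
    hsv=cv2.cvtColor(im,cv2.COLOR_BGR2HSV); m=cv2.inRange(hsv,(14,108,195),(22,140,255))
    m[:165]=0;m[231:]=0;m[:,:160]=0;m[:,272:]=0
    m=cv2.morphologyEx(m,cv2.MORPH_OPEN,np.ones((3,3),np.uint8))
    cs,_=cv2.findContours(m,cv2.RETR_EXTERNAL,cv2.CHAIN_APPROX_NONE)
    out=[]
    for c in cs:
        if cv2.contourArea(c)<60: continue
        w=ray("top",c.reshape(-1,2),0.046)[:,:2]
        (cx,cy),(a,b),ang=cv2.minAreaRect((w*1000).astype(np.float32)); out.append((cx,cy,a,b,ang))
    return out
E
python3 - <<'E'
from h import *
im=cv2.imread("pics/top0_raw.png")
f=lambda x,y:((x+.5)/5-.5+150,(y+.5)/5-.5+148)
c=[f(47,429),f(623,424),f(39,46),f(614,36),f(118,80)]
th,R,o,res=jigfit(c,[.018,.018,.036,.036,.036],[(-.1,.15),(-.1,-.15),(.1,.15),(.1,-.15),(.08,.11)])
print(th,o,res*1000)
for b in block(im): print(b, R.T@(np.array(b[:2])/1000-o)*1000)
bc=ray("top",[f(387,226),f(491,233),f(488,299),f(385,292)],.046)[:,:2]
print((bc-o)@R*1000, (bc.mean(0)-o)@R*1000)
np.savez("jig.npz",th=th,R=R,o=o)
for b,z in(((264,321),.032),((442,267),.025),((335,374),.02),((315,374),.02)): print(ray("top",[(b[0]/1.5,b[1]/1.5)],z))
s=monitor.get_state();print(cv2.Rodrigues(s["tool_rot"])[0])
E
```

```text
0.039868772991703355 [0.53400994 0.06542065] [[ 0.73861252 -0.42322652]
 [-0.29890337 -0.09255958]
 [-0.88562197 -0.10451486]
 [-0.31609628  1.95151901]
 [ 0.7620091  -1.33121805]]
(481.0744323730469, 166.04342651367188, 29.135433197021484, 28.855669021606445, 58.023536682128906) [-48.88280107 102.65272635]
(520.3712158203125, 9.232320785522461, 35.56090545654297, 50.848960876464844, 1.4983808994293213) [-15.86745524 -55.60006828]
[[  2.76952045 -30.41910271]
 [ -1.53064278 -83.25220398]
 [-35.01709682 -81.27347612]
 [-30.75058888 -29.045194  ]] [-16.13220201 -55.9974942 ]
[[0.48059249 0.16572062 0.032     ]]
[[ 0.58193498 -0.13816889  0.025     ]]
[[0.39279718 0.04187545 0.02      ]]
[[0.39181521 0.07636268 0.02      ]]
[[ 9.29483204e-01  3.68863674e-01 -7.50634438e-04]
 [ 3.68864419e-01 -9.29481870e-01  1.57915338e-03]
 [-1.15208785e-04 -1.74467888e-03 -9.99998471e-01]]
```

Request:
move_arm --pt "2.5 -2.7 0" --pt "5 -5.3 0" --pt "7.5 -8 0" --pt "10 -10.6 0" --pt "12.5 -13.3 0" --pt "15 -16 0" --pt "17.5 -18.6 0" --pt "20 -21.3 0" --pt "22.5 -24 0" --pt "25 -26.6 0" --pt "27.5 -29.3 0" --pt "30 -31.9 0" --pt "32.5 -34.6 0" --pt "35 -37.2 0" --pt "37.5 -39.9 0" --pt "40 -42.6 0" --pt "42.5 -45.2 0" --pt "45 -47.9 0" --pt "45 -47.9 0" --pt "45 -47.9 0" --roll '[0.02,0.04,0.06,0.08,0.1,0.12,0.14,0.16,0.18,0.2,0.22,0.24,0.26,0.28,0.3,0.32,0.338,0.338,0.338,0.338]' --gripper 0

```text
time: 2.1
position: [0.481, 0.0077, 0.1972]
tool_rot: [3.141, 0.066, -0.002]
ft_force: [-0.6, -0.7, -0.1]
grip_width: 0.006
grip_force: 0.0
```

Request:
move_arm --pt "0 0 2.5" --pt "0 0 5" --pt "0 0 7.5" --pt "0 0 10" --pt "0 0 12" --pt "0 0 14" --pt "0 0 15.5" --pt "0 0 16.5" --pt "0 0 17" --pt "0 0 17" --pt "0 0 17" --roll '[0,0,0,0,0,0,0,0,0,0,0]'

```text
time: 3.2
position: [0.4818, 0.0067, 0.0282]
tool_rot: [3.141, 0.062, 0.001]
ft_force: [-0.2, 0.1, -0.1]
grip_width: 0.007
grip_force: 0.0
```

```bash
python3 - <<'E'
from h import *
j=np.load("jig.npz");s=monitor.get_state();print(s["position"],(s["position"][:2]-j["o"])@j["R"]*1000,s["ft_force"])
im=cams.get_image("scene")[:,:,::-1];cv2.imwrite("pics/s1.png",cv2.resize(im[150:270,170:370],None,fx=4,fy=4,interpolation=cv2.INTER_CUBIC))
E
```

```text
[0.48181206 0.00670363 0.02819988] [-54.49676045 -56.58984879] [-0.16154556  0.08570249 -0.076753  ]
```

View pics/s1.png

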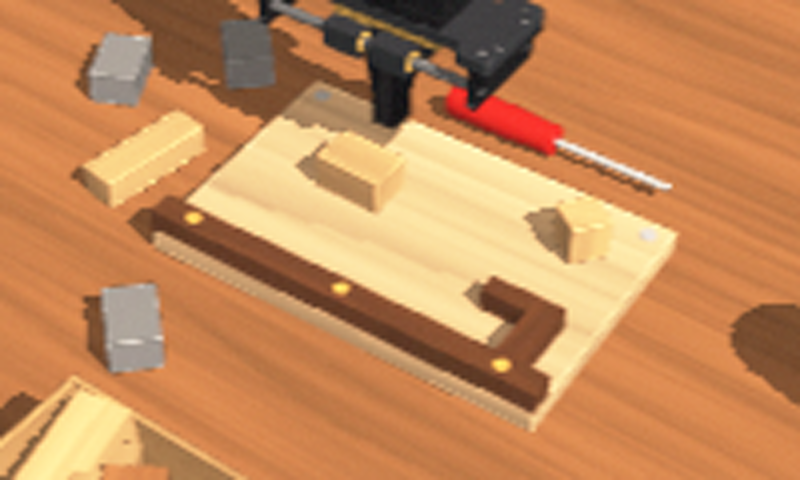

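The shut fingers at crop (390,110) stand behind the block at (355,170), clear of everything. I'll push toward the fence.

Request:
move_arm --pt "0.4 0 0" --pt "0.8 0 0" --pt "1.2 0 0" --pt "1.6 0 0" --pt "2.0 0 0" --pt "2.4 0 0" --pt "2.8 0 0" --pt "3.2 0 0" --pt "3.6 0 0" --pt "4.0 0 0" --pt "4.4 0 0" --pt "4.8 0 0" --pt "5.2 0 0" --pt "5.6 0 0" --pt "6.0 0 0" --pt "6.4 0 0" --pt "6.8 0 0" --pt "7.2 0 0" --pt "7.6 0 0" --pt "8.0 0 0" --roll '[0,0,0,0,0,0,0,0,0,0,0,0,0,0,0,0,0,0,0,0]'

```text
time: 5.25
position: [0.5616, 0.0102, 0.0276]
tool_rot: [3.141, 0.063, 0.0]
ft_force: [0.2, 0.5, 0.1]
grip_width: 0.008
grip_force: 0.0
```

```bash
python3 - <<'E'
from h import *
j=np.load("jig.npz");s=monitor.get_state();print(s["position"],(s["position"][:2]-j["o"])@j["R"]*1000,s["ft_force"])
im=cams.get_image("scene")[:,:,::-1];cv2.imwrite("pics/s2.png",cv2.resize(im[150:270,170:370],None,fx=4,fy=4,interpolation=cv2.INTER_CUBIC))
E
```

```text
[0.5616014  0.01023269 0.02764384] [ 25.36983363 -56.24385747] [0.22690363 0.53763048 0.13970786]
```

View pics/s2.png

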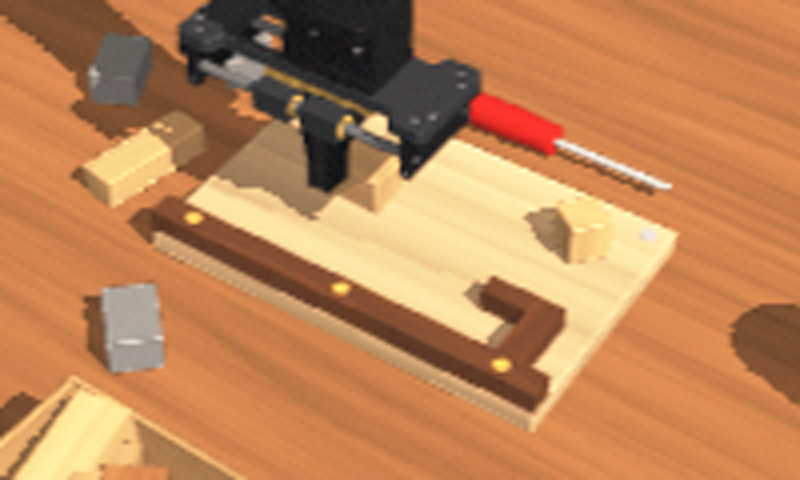

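The fingers at crop (325,170) are now on the -y side of the block, at about (380,180), and they didn't push it. I'll check the block's position in the scene view and the top view before moving again.

```bash
python3 - <<'E'
from h import *
j=np.load("jig.npz");J=lambda p:(p[:,:2]-j["o"])@j["R"]*1000
s0=monitor.get_state()
print("proj TCP scene crop",(proj("scene",s0["position"])-[170,150])*4)
# s1.png block top corners (crop px) in scene -> z .046 ; jig fence front end etc
f=lambda u,v:((u+.5)/4-.5+170,(v+.5)/4-.5+150)
print("block top corners",J(ray("scene",[f(345,133),f(404,163),f(378,181),f(316,152)],.046)))
print("board corners near-left, far-left bottom",J(ray("scene",[f(678,235)],.018)),J(ray("scene",[f(318,85)],.018)))
print("fence tops far-right,far-left",J(ray("scene",[f(152,233),f(548,380)],.036)), "corner block top", J(ray("scene",[f(584,205)],.05)))
print(ray("top",[(604/1.5,278/1.5)],.1))
im=cams.get_image("top")[:,:,::-1]
cv2.imwrite("pics/t2.png",cv2.resize(im[130:250,150:310],None,fx=5,fy=5,interpolation=cv2.INTER_CUBIC))
print("proj TCP top crop",(proj("top",s0["position"])-[150,130])*5)
E
```

```text
proj TCP scene crop [[326.98607805 206.70334358]]
block top corners [[-28.54679919 -79.55142885]
 [-24.90516236 -27.92846264]
 [  0.76415329 -32.52359184]
 [ -0.31162322 -84.78176907]]
board corners near-left, far-left bottom [[-94.50357943 150.39334523]] [[ -90.64384297 -145.92694172]]
fence tops far-right,far-left [[ 120.15778116 -135.07866115]
 [  86.32630385  149.22855649]] corner block top [[-52.79304417  97.18836285]]
[[ 0.56450582 -0.3979102   0.1       ]]
proj TCP top crop [[436.41514702 270.12560621]]
```

View pics/t2.png

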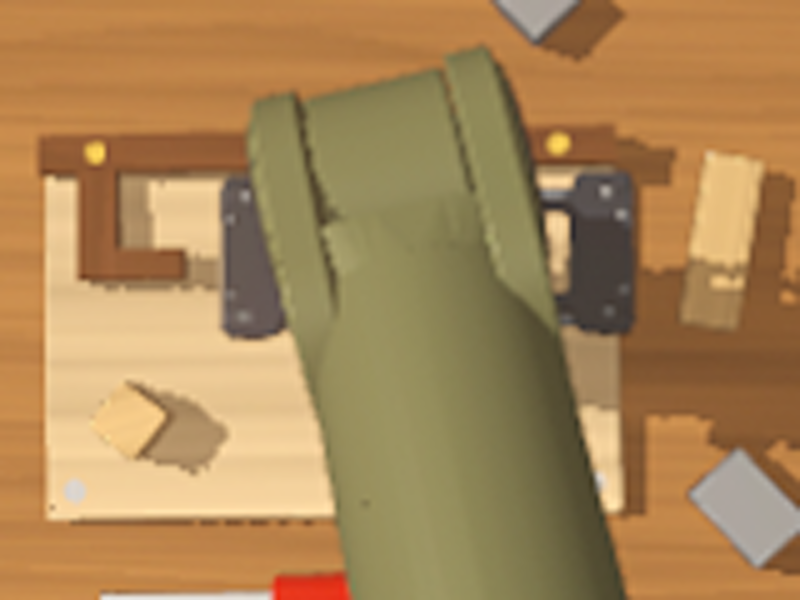

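```bash
python3 - <<'E'
from h import *
s=monitor.get_state();p=s["position"]
for q in (p,[0.4818,.0067,.0282]):
  print([ (z,((proj("scene",[q[0],q[1],q[2]+z])-[170,150])*4+2).round().tolist()) for z in (0,.01,.02,.03)])
im=cams.get_image("scene")[:,:,::-1]; a=im[176:224,226:290]
b=cv2.resize(a,None,fx=10,fy=10,interpolation=cv2.INTER_NEAREST)
b=np.clip(b.astype(float)*1.6,0,255).astype(np.uint8)
for z in (0,.01,.02):
  u=(proj("scene",p+[0,0,z])[0]-[226,176])*10+5; cv2.circle(b,(int(u[0]),int(u[1])),4,(255,0,255),1)
cv2.imwrite("pics/s3.png",b)
E
```

```text
[(0, [[329.0, 208.0]]), (0.01, [[329.0, 198.0]]), (0.02, [[329.0, 187.0]]), (0.03, [[329.0, 176.0]])]
[(0, [[393.0, 145.0]]), (0.01, [[393.0, 134.0]]), (0.02, [[393.0, 123.0]]), (0.03, [[393.0, 112.0]])]
```

View pics/s3.png

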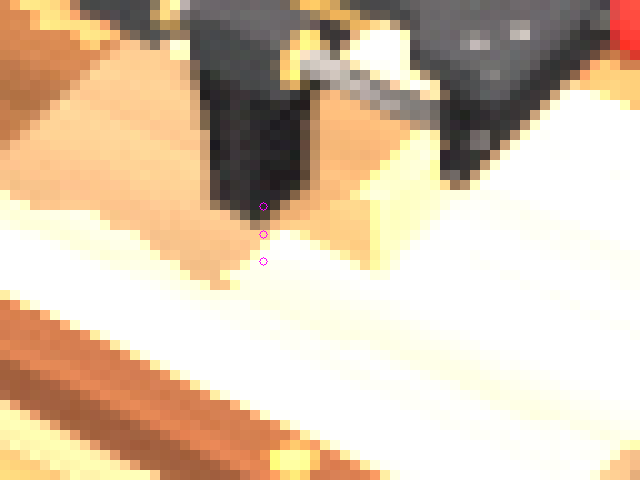

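The fingers did not push the block. Crop s3 shows the fingertip bottom at about (260,215), where a tip about 20 mm above the reported TCP would project. The real tips are therefore at z≈48 mm and passed just over the block's 46 mm top, and the block at (375,210) hasn't moved. I'll lift, go back behind it and come down about 20 mm lower.

Request:
move_arm --pt "0 0 -1" --pt "0 0 -2" --pt "0 0 -3" --pt "-2 0 -3" --pt "-4 0 -3" --pt "-6 0 -3" --pt "-8 0 -3" --pt "-8.3 0 -3" --pt "-8.3 0 -2" --pt "-8.3 0 -1" --pt "-8.3 0 0" --pt "-8.3 0 0.5" --pt "-8.3 0 0.8" --pt "-8.3 0 1.1" --pt "-8.3 0 1.3" --pt "-8.3 0 1.5" --pt "-8.3 0 1.7" --pt "-8.3 0 1.8" --pt "-8.3 0 1.8" --roll '[0,0,0,0,0,0,0,0,0,0,0,0,0,0,0,0,0,0,0]'

```text
time: 7.3
position: [0.4783, 0.0069, 0.0096]
tool_rot: [3.141, 0.062, -0.0]
ft_force: [-0.4, -0.1, -0.1]
grip_width: 0.009
grip_force: 0.0
```

```bash
python3 - <<'E'
from h import *
j=np.load("jig.npz");s=monitor.get_state();p=s["position"];print(p,(p[:2]-j["o"])@j["R"]*1000,s["ft_force"])
im=cams.get_image("scene")[:,:,::-1]; a=im[160:220,230:310]
b=cv2.resize(a,None,fx=8,fy=8,interpolation=cv2.INTER_NEAREST)
b=np.clip(b.astype(float)*1.4,0,255).astype(np.uint8)
for z in (0,.01,.02):
  u=(proj("scene",p+[0,0,z])[0]-[230,160])*8+4; cv2.circle(b,(int(u[0]),int(u[1])),4,(255,0,255),1)
cv2.imwrite("pics/s4.png",b)
E
```

```text
[0.47826775 0.00686074 0.00958617] [-58.0319918  -56.29159682] [-0.43573186 -0.14763323 -0.05067877]
```

View pics/s4.png

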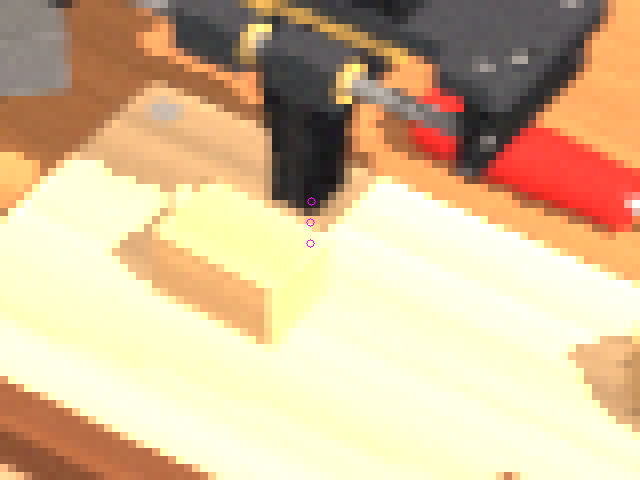

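The tip is now at crop (308,212), well below the block top and just behind the block, with no contact. Reported z is 9.6 mm, which is below the board top, so the 20 mm offset is confirmed. I'll go a little lower and push.

Request:
move_arm --pt "0 0 0.2" --pt "0.4 0 0.3" --pt "0.8 0 0.3" --pt "1.2 0 0.3" --pt "1.6 0 0.3" --pt "2.0 0 0.3" --pt "2.4 0 0.3" --pt "2.8 0 0.3" --pt "3.2 0 0.3" --pt "3.6 0 0.3" --pt "4.0 0 0.3" --pt "4.4 0 0.3" --pt "4.8 0 0.3" --pt "5.2 0 0.3" --pt "5.6 0 0.3" --pt "6.0 0 0.3" --pt "6.4 0 0.3" --pt "6.8 0 0.3" --pt "7.2 0 0.3" --pt "7.6 0 0.3" --roll '[0,0,0,0,0,0,0,0,0,0,0,0,0,0,0,0,0,0,0,0]'

```text
time: 9.35
position: [0.5546, 0.0099, 0.0066]
tool_rot: [3.141, 0.063, -0.0]
ft_force: [-1.3, -0.6, 0.0]
grip_width: 0.009
grip_force: 0.2
```

Request:
move_arm --pt "0.3 0 0" --pt "0.6 0 0" --pt "0.8 0 0" --pt "1.0 0 0" --pt "1.2 0 0" --pt "1.3 0 0" --pt "1.4 0 0" --pt "1.4 0 0" --roll '[0,0,0,0,0,0,0,0]'

```text
time: 10.15
position: [0.5684, 0.0105, 0.0066]
tool_rot: [3.141, 0.063, 0.0]
ft_force: [-0.2, 0.3, 0.5]
grip_width: 0.004
grip_force: 0.0
```

Request:
move_arm --pt "0.1 0 0" --pt "0.1 0 0" --pt "0.2 0 0" --pt "0.2 0 0" --roll '[0,0,0,0]'

```text
time: 10.55
position: [0.5704, 0.0105, 0.0067]
tool_rot: [3.141, 0.062, 0.0]
ft_force: [-0.1, -0.1, -0.9]
grip_width: 0.007
grip_force: 0.0
```

```bash
python3 - <<'E'
from h import *
j=np.load("jig.npz");s=monitor.get_state();p=s["position"];print(p,(p[:2]-j["o"])@j["R"]*1000,s["ft_force"])
im=cams.get_image("scene")[:,:,::-1]; a=im[170:245,210:310]
b=cv2.resize(a,None,fx=8,fy=8,interpolation=cv2.INTER_NEAREST)
cv2.imwrite("pics/s5.png",b)
E
```

```text
[0.57040771 0.01052309 0.00665944] [ 34.18072897 -56.30468777] [-0.09602005 -0.0781003  -0.88673084]
```

View pics/s5.png

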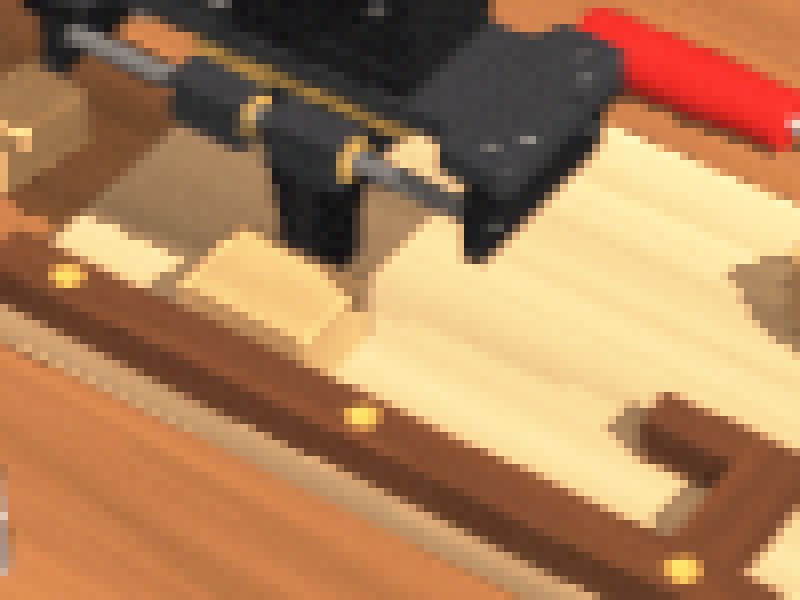

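The block, with its top near crop (270,285), is flush or nearly flush with the fence at (300,370). I can't feel a reaction from the fence yet, so I'll creep on.

Request:
move_arm --pt "0.1 0 0" --pt "0.1 0 0" --pt "0.2 0 0" --pt "0.2 0 0" --roll '[0,0,0,0]'

```text
time: 11.0
position: [0.5709, 0.0105, 0.0065]
tool_rot: [3.14, 0.062, -0.004]
ft_force: [-5.3, -0.4, 4.5]
grip_width: 0.005
grip_force: 2.6
```

```bash
python3 - <<'E'
from h import *
j=np.load("jig.npz");J=lambda p:(p[:,:2]-j["o"])@j["R"]*1000
f=lambda u,v:((u)/8-.5+210,(v)/8-.5+170)
print(J(ray("scene",[f(178,283),f(305,368),f(360,300),f(240,232)],.046)))
print("fence front bottom/ top far edge",J(ray("scene",[f(0,300),f(640,600),f(400,480)],.036)), J(ray("scene",[f(665,528)],.018)))
E
```

```text
[[ 82.74192464 -81.93515098]
 [ 92.18563515 -23.77419829]
 [ 55.46925449 -27.11314177]
 [ 50.54310599 -79.569383  ]]
fence front bottom/ top far edge [[ 114.64061412 -133.04808003]
 [ 109.70512646  114.11575086]
 [ 108.70072106   24.48386599]] [[64.11830179 97.15099475]]
```

There is a 5 N reaction and the motion has stalled, so the block is flat on the fence. Next I'll back off, go round to its -y end and come down.

Request:
move_arm --pt "-0.5 0 0" --pt "-1.5 0 0" --pt "-1.5 0 -2" --pt "-1.5 0 -4" --pt "-1.5 0 -5" --pt "0 2 -5" --pt "1.2 4 -5" --pt "2.4 5.1 -5" --pt "2.4 5.1 -5" --pt "2.4 5.1 -4" --pt "2.4 5.1 -3" --pt "2.4 5.1 -2" --pt "2.4 5.1 -1" --pt "2.4 5.1 -0.5" --pt "2.4 5.1 0" --pt "2.4 5.1 0" --roll '[0,0,0,0,0,0,0,0,0,0,0,0,0,0,0,0]'

```text
time: 12.6
position: [0.5977, -0.0393, 0.0058]
tool_rot: [-3.141, -0.063, 0.002]
ft_force: [0.3, 0.7, -1.0]
grip_width: 0.003
grip_force: 0.0
```

```bash
python3 - <<'E'
from h import *
j=np.load("jig.npz");s=monitor.get_state();p=s["position"];print(p,(p[:2]-j["o"])@j["R"]*1000,s["ft_force"])
im=cams.get_image("scene")[:,:,::-1]; a=im[170:245,210:310]
b=cv2.resize(a,None,fx=8,fy=8,interpolation=cv2.INTER_NEAREST)
cv2.imwrite("pics/s6.png",b)
E
```

```text
[ 0.59773749 -0.03925075  0.00584665] [  59.504894   -107.12829517] [ 0.25105799  0.70116826 -0.96615363]
```

View pics/s6.png

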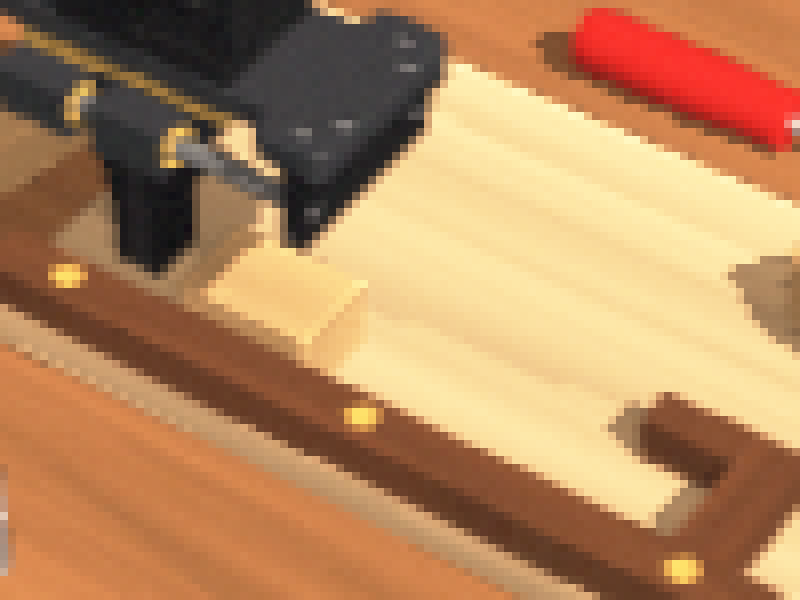

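The fingers at crop (155,240) stand behind the block's -y end at (205,285), and the block lies along the fence at (270,290). I'll slide it along.

Request:
move_arm --pt "0 -0.4 0" --pt "0 -0.8 0" --pt "0 -1.2 0" --pt "0 -1.6 0" --pt "0 -2.0 0" --pt "0 -2.5 0" --pt "0 -3.0 0" --pt "0 -3.5 0" --pt "0 -4.0 0" --pt "0 -4.5 0" --pt "0 -5.0 0" --pt "0 -5.5 0" --pt "0 -6.0 0" --pt "0 -6.5 0" --pt "0 -7.0 0" --pt "0 -7.5 0" --pt "0 -8.0 0" --pt "0 -8.5 0" --pt "0 -9.0 0" --pt "0 -9.0 0" --roll '[0,0,0,0,0,0,0,0,0,0,0,0,0,0,0,0,0,0,0,0]'

```text
time: 14.65
position: [0.5945, 0.052, 0.0066]
tool_rot: [-3.14, -0.065, -0.0]
ft_force: [-1.1, -0.1, 0.1]
grip_width: 0.006
grip_force: 0.0
```

```bash
python3 - <<'E'
from h import *
j=np.load("jig.npz");s=monitor.get_state();p=s["position"];print((p[:2]-j["o"])@j["R"]*1000,s["ft_force"])
im=cams.get_image("scene")[:,:,::-1]; cv2.imwrite("pics/s7_raw.png",im)
hsv=cv2.cvtColor(im,cv2.COLOR_BGR2HSV)
# expected block top corners at jig (62,y)
y=(p[:2]-j["o"])@j["R"]; y=y[1]+.015+.026
for dx,dy in((0,0),(-.018,-.026),(-.018,.026),(.018,.026),(.018,-.026)):
    w=j["R"]@np.array([.062+dx,y+dy])+j["o"]; u=proj("scene",[*w,.046])[0]; print(u.round(1),hsv[int(round(u[1])),int(round(u[0]))])
E
```

```text
[ 59.95878484 -15.77403524] [-1.10147475 -0.07743113  0.14279879]
[269.8 216.2] [ 19 118 248]
[265.2 208.4] [ 15 112 159]
[281.9 216.1] [ 20 100 247]
[274.5 224.3] [ 18 124 244]
[257.6 216.3] [ 16 128 234]
```

```bash
python3 - <<'E'
from h import *
j=np.load("jig.npz");J=lambda p:(p[:,:2]-j["o"])@j["R"]*1000
im=cv2.imread("pics/s7_raw.png");hsv=cv2.cvtColor(im,cv2.COLOR_BGR2HSV)
m=cv2.inRange(hsv,(14,108,215),(23,150,255));m[:,:250]=0;m[:,292:]=0;m[:204]=0;m[232:]=0
for r in range(205,231): print(r,''.join('#' if v else '.' for v in m[r,250:292]))
cs,_=cv2.findContours(m,cv2.RETR_EXTERNAL,cv2.CHAIN_APPROX_NONE);c=max(cs,key=cv2.contourArea)
w=J(ray("scene",c.reshape(-1,2),.046)).astype(np.float32);print(cv2.minAreaRect(w),w.min(0),w.max(0))
E
```

```text
205 ......................................#...
206 .....................................#....
207 ....................................#.....
208 ....................#..............#......
209 ....................#.............#.......
210 ...................#.....#.......#........
211 ....................#....#................
212 ......................#..#................
213 ....................#..###................
214 ...................#######................
215 ..................#########..#............
216 ......###........###########..............
217 .......##........#############............
218 .........##.....############..............
219 ...............#############..............
220 ..............###############.........#..#
221 ................#############........#....
222 ..................###########.......#.....
223 ....................#########.............
224 .....................######.........#.....
225 ......................#####..........#....
226 ......................#####...............
227 .......................###................
228 ##........................................
229 ..#.......................................
230 ..............................#...........
((62.78913116455078, 39.99785614013672), (45.620018005371094, 46.858455657958984), 75.9793472290039) [34.64945  18.904589] [90.22928 57.575  ]
```

Request:
move_arm --pt "0 -0.3 0" --pt "0 -0.6 0" --pt "0 -0.9 0" --pt "0 -1.2 0" --pt "0 -1.5 0" --pt "0 -1.8 0" --pt "0 -2.1 0" --pt "0 -2.4 0" --pt "0 -2.6 0" --pt "0 -2.8 0" --pt "0 -3.0 0" --roll '[0,0,0,0,0,0,0,0,0,0,0]'

```text
time: 15.8
position: [0.5935, 0.0806, 0.0066]
tool_rot: [3.141, 0.062, -0.0]
ft_force: [0.5, -0.5, -0.1]
grip_width: 0.002
grip_force: 0.1
```

Request:
move_arm --pt "0 -0.2 0" --pt "0 -0.4 0" --pt "0 -0.6 0" --pt "0 -0.8 0" --pt "0 -1.0 0" --pt "0 -1.2 0" --pt "0 -1.4 0" --pt "0 -1.6 0" --pt "0 -1.8 0" --pt "0 -2.0 0" --pt "0 -2.2 0" --pt "0 -2.4 0" --pt "0 -2.4 0" --roll '[0,0,0,0,0,0,0,0,0,0,0,0,0]'

```text
time: 17.1
position: [0.5925, 0.1051, 0.0067]
tool_rot: [-3.141, -0.063, -0.0]
ft_force: [-0.1, -0.5, 0.8]
grip_width: 0.007
grip_force: 0.0
```

Request:
move_arm --pt "0 -0.1 0" --pt "0 -0.2 0" --pt "0 -0.3 0" --pt "0 -0.4 0" --pt "0 -0.4 0" --roll '[0,0,0,0,0]'

```text
time: 17.6
position: [0.5923, 0.1088, 0.0066]
tool_rot: [-3.141, -0.063, -0.0]
ft_force: [0.9, -0.5, 0.2]
grip_width: 0.008
grip_force: 0.0
```

Request:
move_arm --pt "0 -0.1 0" --pt "0 -0.2 0" --pt "0 -0.2 0" --roll '[0,0,0]'

```text
time: 17.9
position: [0.5922, 0.1109, 0.0066]
tool_rot: [-3.141, -0.063, 0.0]
ft_force: [0.4, -0.5, 0.8]
grip_width: 0.005
grip_force: 0.0
```

Request:
move_arm --pt "0 -0.1 0" --pt "0 -0.1 0" --pt "0 -0.2 0" --pt "0 -0.2 0" --roll '[0,0,0,0]'

```text
time: 18.3
position: [0.5922, 0.1127, 0.0066]
tool_rot: [-3.141, -0.063, -0.0]
ft_force: [1.0, -0.5, -0.2]
grip_width: 0.004
grip_force: 0.1
```

Request:
move_arm --pt "0 -0.1 0" --pt "0 -0.1 0" --roll '[0,0]'

```text
time: 18.5
position: [0.5922, 0.1137, 0.0066]
tool_rot: [-3.141, -0.063, -0.0]
ft_force: [-0.8, -0.0, -0.1]
grip_width: 0.004
grip_force: 0.1
```

No stop contact yet. I'll check numerically where the block is.

```bash
cat >> h.py <<'E'
def show(im,u0=262,u1=322,v0=208,v1=250):
    hsv=cv2.cvtColor(im,cv2.COLOR_BGR2HSV)
    for r in range(v0,v1):
        print(r,''.join('D' if h<15 and v<175 and s>125 else 'k' if v<70 else '#' if s>=108 and v>200 else '+' if s>=108 else ' ' if v>200 else '.' for h,s,v in hsv[r,u0:u1]))
E
python3 - <<'E'
from h import *
j=np.load("jig.npz");s=monitor.get_state();p=s["position"];print((p[:2]-j["o"])@j["R"]*1000)
im=cams.get_image("scene")[:,:,::-1].copy(); cv2.imwrite("pics/s8_raw.png",im); show(im)
for n,x,y,z in(("home TL",.044,.058,.046),("home near stop",.044,.110,.046),("home stop fence",.08,.11,.046),("home fence out",.08,.058,.046),("pocket corner top",.08,.11,.036),("lip corner",.04,.11,.036)):
    w=j["R"]@np.array([x,y])+j["o"];print(n,proj("scene",[*w,z])[0].round(1))
E
```

```text
[60.02047533 45.96928955]
208 ++..kkkkkkkkkkk.k.kk...kk.+++#..kkk.kkkkk.kk..k.kkkk.+######
209 +++......kkkkkkkkkkk+##+.#      +kkkk.kkkkk....kkkkk+#######
210 ++++++++.kkkkkkkkkk.##..#        .k.kkk....kk..kkkk+########
211 ++++++++.kkkkkkkkkk+#....       #.kkk.......k.kkkk+#########
212 +++++++++kkkkkkkkkk+#.......    #.kkkkk.kk..kkkkkk+#########
213 ++++++++.kkkkkkkkkk+#+........   .kkkkkkkk..kkkkk+######### 
214 +++++++++.kkkkkkkkk.+++.........   .kkkkk...kkkk++###### ## 
215 +++++++++.kkkkkkkkkk.++++.........  +kkkkkkkkkk+#+####      
216 ++++++++++kkkkkkkkkk.++++++..........kkkkkkkkk+             
217 ++++++++++kkkkkkkkkk++++++++# ......kkkkkkkkk.#             
218 ++++++++++kkkkkkkkkk+++++++#     ...kkkkkkkk.#              
219 ++++++++++kkkkkkkkk+++++++#   #D## .kkkkkkk.#               
220 ++++++++++kkkkkkkk+++++++++# #DDDD##+kkk.k.#                
221 ++++++++++kkkkkkk++++++++D++DDDDDDDDkkkkkk#                 
222 D++++++++.kkkkkk++++++++DD++# #+DDDDkkkkk+                  
223 DDD+++++++kkkkkk++D++++++++#### ##DDkkkk++                  
224 DDDDD+++++.kkk.++++++++++++###
[... 1122 characters left out ...]
      #######
242 ########++++++###+DDDDDDDDDDDDDD###DDDDDDD#         ########
243 ##########+++++#####+DDDDDDDDDDDDDDDDDDDDDDD#      #########
244 ############++++++####+DDDDDDDDDDDDDDDDDDDDDD+     #########
245 +#############+##+++####+DDDDDDDDDDDDDDDDDDDD#    ##########
246 ++##############+##+++####+DDDDDDDDDDDDDDDDDD#   ###########
247 ++++##############++#+++#####DDDDDDDDDDDDDDDD   ############
248 ++++++##############++#+++#####DDDDDDDDDDDDDD#  ############
249 #+++++++#################+++#####DDDDDDDDDDD+  #############
home TL [284.2 217.2]
home near stop [301.6 225.2]
home stop fence [294.4 233.8]
home fence out [276.8 225.4]
pocket corner top [294.2 236.5]
lip corner [302.1 227. ]
```

The block fills the pocket and is almost against the stop. I'll creep on until there is contact.

Request:
move_arm --pt "0 -0.1 0" --pt "0 -0.1 0" --roll '[0,0]'

```text
time: 18.75
position: [0.5921, 0.1147, 0.0066]
tool_rot: [-3.141, -0.063, -0.0]
ft_force: [-0.6, -0.5, 0.2]
grip_width: 0.001
grip_force: 0.0
```

Request:
move_arm --pt "0 -0.1 0" --pt "0 -0.1 0" --roll '[0,0]'

```text
time: 18.95
position: [0.5921, 0.1157, 0.0066]
tool_rot: [-3.141, -0.063, 0.0]
ft_force: [-0.1, 0.7, -0.5]
grip_width: 0.005
grip_force: 0.0
```

Request:
move_arm --pt "0 -0.1 0" --pt "0 -0.1 0" --roll '[0,0]'

```text
time: 19.15
position: [0.5922, 0.1162, 0.0066]
tool_rot: [3.14, 0.062, 0.0]
ft_force: [-0.1, -1.2, -0.2]
grip_width: 0.005
grip_force: 0.5
```

Request:
move_arm --pt "0 -0.1 0" --pt "0 -0.1 0" --roll '[0,0]'

```text
time: 19.35
position: [0.5922, 0.1162, 0.0066]
tool_rot: [3.139, 0.061, -0.0]
ft_force: [1.2, -3.8, 1.1]
grip_width: 0.006
grip_force: 1.9
```

The motion has stalled at y=0.1162 with a 3.8 N reaction, so the block is against the stop. Now I'll back away and lift clear.

Request:
move_arm --pt "0 0.3 0" --pt "0 1 0" --pt "0 2 0" --pt "0 2 -2" --pt "0 2 -5" --pt "0 2 -8" --pt "0 2 -11" --pt "0 2 -14" --pt "0 3 -17" --pt "0 6 -17" --pt "0 9 -17" --pt "0 12 -17" --pt "0 15 -17" --pt "0 18 -17" --pt "0 21 -17" --pt "0 24 -17" --pt "0 24 -17" --pt "0 24 -17" --pt "0 24 -17" --roll '[0,0,0,0,0,0,0,0,0,0,0,0,0,0,0,0,0,0,0]'

```text
time: 21.25
position: [0.6015, -0.1208, 0.1767]
tool_rot: [-3.14, -0.065, -0.0]
ft_force: [-0.5, 0.3, -0.8]
grip_width: 0.001
grip_force: 0.0
```

```bash
python3 - <<'E'
from h import *
j=np.load("jig.npz");J=lambda p:(p[:,:2]-j["o"])@j["R"]*1000
im=cams.get_image("top")[:,:,::-1].copy(); cv2.imwrite("pics/t9_raw.png",im)
hsv=cv2.cvtColor(im,cv2.COLOR_BGR2HSV)
for b in block(im): print(b,(np.array(b[:2])/1000-j["o"])@j["R"]*1000)
m=cv2.inRange(hsv,(14,104,195),(23,145,255))
for r in range(155,190): print(r,''.join('D' if h<15 and v<175 and s>125 else '#' if s>=108 and v>195 else '+' if s>=108 else ' ' for h,s,v in hsv[r,155:215]))
for x,y in((.044,.058),(.044,.110),(.08,.11),(.08,.058)):
    w=j["R"]@np.array([x,y])+j["o"];print(proj("top",[*w,.046])[0].round(1))
print(monitor.get_state()["position"])
E
```

```text
(481.6977233886719, 165.82406616210938, 28.46250343322754, 28.934711456298828, 53.39549255371094) [-48.26874866 102.40869705]
(590.7735595703125, 152.07107543945312, 30.859107971191406, 46.65937805175781, 1.4487788677215576) [60.17224032 84.31906742]
155 +++###++++++++++++++++++++++++++++++++++++++++++++++++++++++
156 ##+++++++++++++++++++++++DDDDDDDDDDDDDDDDDDDDDDDDDDDDDDDDDDD
157 ##+DDDDDDDDDDDDDDDDDDDDDDDDDDDDDDDDDDDDDDDDDDDDDDDDDDDDDDD++
158 +#DDDDDDDDDDD+++DDDDDDDDDDDDDDDDDDDDDDDDDDDDDDDDDDDDDDDDDD##
159 ++DDDDDDDDDD####DDDDDDDDDDDDDDDDDDDDDDDDDDDDDDDDDDDDDDDDDD##
160 ++DDDDDDDDDD####DDDDDDDDDDDDDDDDDDDDDDDDDDDDDDDDDDDDDDDDDD##
161 ##DDDDDDDDDD####DDDDDDDDDDDDDDDDDDDDDDDDDDDDDDDDDDDDDDDDDDD+
162 ##DDDDDDDDDD+##+DDDDDDDDDDDDDDDDDDDDDDDDDDDDDDDDDDDDDDDDDDDD
163 ##DDDDDDDDDDDDDDDDDDDD+++++++++++++++DDDDDDDDDDDDDDDDDDDDDDD
164 ##DDDDDDDDDDDDDDD+###################+D++++DD+++++++++++++++
165 ##+D+ ++++DDDDDDD+###################+++++++++++++++++++++++
166 ++++      +DDDDDD+###################++++++ ++              
167 ++++      +DDDDDD+###################+++++++++              
168 
[... 819 characters left out ...]
+ +++  ++            
181 ++++      +DDDDDDDDDDDDDDDDDDDDD+++++++                     
182 ++++      +DDDDDDDDDDDDDDDDDDDDD++++++                      
183 ++++      +DDDDDDDDDDDDDDDDDDDDD++++++                      
184 ++++      +DDDDDDDDDDDDDDDDDDDDD++++++                      
185 ####      +DDDDDDDDDDDDDDDDDDDDD++++++                      
186 #+#+        #+++++++++++++++++++++++++                      
187 ++++            +++ ++++++++++ +++ ++++                     
188 ####                                                        
189 ####                                                        
[192.2 177.1]
[172.  177.4]
[172.  163.4]
[192.2 163.1]
[ 0.60162607 -0.12046098  0.17677105]
```

The top view puts the block at its home corners, with a centre fit of jig (60, 84) mm and its sides parallel. The corner block hasn't moved and the tool is clear, so I'm handing in.

```bash
python3 -c "
from bench import workorder
print(workorder.close_job())"
```

```text
the job is handed in; nothing more can be done
None
```

I pushed the blank flat against the fence and slid it along to the end stop. The last top view put its centre at about jig (60, 84) mm with the arm clear, and I handed the job in, but no verdict came back.

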